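# Find the set slope on a crowned shoulder block with a pendulum angle gauge

### The job

Slide the sliding stop along the rail until the crowned birch block is nipped between it and the fixed stop, so that it cannot creep. Then pick up the pendulum angle gauge, set its foot lengthwise along the block's crown with the dial still facing away from the robot, and rock it down towards the fixed stop until the swinging pointer settles on the set tab of the dial. Finish still holding the gauge like that, its foot resting on the crown without bearing down hard, so the spot can be scribed; leave everything else on the cart where it lies.

Things in the scene. Friction and masses are not known exactly. Their poses are not given: they have to be found in the camera images.
- bed: the bench-stop rail, fixed to the cart: aluminium bed 100 (x) x 290 (y) x 12 mm high with a slot and a scale; its y axis runs along the rail from the fixed stop towards the sliding stop's end. Origin on its underside, 20 mm nearer the fixed stop than the middle of its length. The steel fixed stop across its -y end is 74 mm wide (x), 18 mm thick and stands up to 34 mm above the cart
- fixed_stop_face (a point): middle of the face of the fixed stop that the block is pushed against (the face looks along the bed's +y), 23 mm above the cart; axes as the bed's
- sliding_stop (a joint): travel of the sliding stop in m, 0 at the far +y end of the rail, growing as it moves to -y towards the fixed stop; limit 0.125; at 0.100 its face is just 110 mm (one block length) from the fixed stop's face. It stays where it is left (friction about 3 N)
- stop_grip (a point): grip point on the sliding stop: the upright steel fin, 14 mm thick (x), 38 mm long (y), standing from 32 to 78 mm above the cart on a carriage 74 (x) x 44 (y) mm; the point is 62 mm above the cart, on the fin's centre line, and 22 mm behind the stop's face; axes as the bed's
- stop_face (a point): middle of the sliding stop's face that meets the block (looks to the bed's -y), 23 mm above the cart; axes as the bed's
- block: loose birch shoulder block on the bed between the two stops: 60 mm (x) x 110 mm long (y) x 70 mm high at the middle of its crown, 57 mm at its ends, about 0.3 kg. The crown is an arc of 120 mm radius along y, straight across x. Origin at the centre of its underside, 12 mm above the cart
- crown_axis (a point): centre of the crown's arc, 120 mm straight below the highest line of the crown, which is at the block's middle, 82 mm above the cart (so this point lies below the cart top): the block's x axis through it is the arc's centre line; a flat foot on the crown lies 120 mm from it; axes as the block's
- block_end (a point): middle of the block's flat end that faces the fixed stop, 23 mm above the cart; axes as the block's
- block_slide_end (a point): middle of the block's flat end that faces the sliding stop, 23 mm above the cart; axes as the block's
- gauge: the pendulum angle gauge, loose, standing on its foot on the cart, about 0.4 kg: bright metal foot 36 mm wide (x) x 140 mm long (y) x 14 mm, an upright dial plate 130 mm long and 80 mm high whose dial looks to the gauge's +x (away from the robot), and a wooden handle on top. Origin at the centre of the foot's underside; z up
- gauge_foot (a point): centre of the flat underside of the gauge's foot; axes as the gauge's (y along the foot)
- foot_low_end (a point): the end of the foot's underside on the gauge's -y side, 70 mm from gauge_foot: the end that dips, on the fixed stop's side of the block's middle
- gauge_handle (a point): grip point at the middle of the gauge's wooden handle, 20 mm thick (x), 52 mm long (y), from 94 to 134 mm above the foot's underside; the point is 116 mm above gauge_foot
- pointer (a joint): angle in rad of the swinging pendulum pointer on the dial: it hangs plumb by gravity, swings a little and settles in about 1 s. 0 with the gauge level, positive when the gauge's -y end is lower (it then equals the tilt)
- set_tab (a joint): angle in rad, in the same sense, at which the small steel set tab at the dial's lower rim has been set (0.12 to 0.38); it stays put
- pointer_tip (a point): tip of the pointer, 58 mm from its pivot; the pivot is 86 mm above the foot's underside
- tab_mark (a point): the place of the pointer's tip when it stands on the middle of the set tab (tab 5 mm wide), 58 mm from the pivot
- ring: flat brass curtain ring, 44 mm across, 6 mm high; a bystander; origin at the middle of its underside
- spring_clamp: chrome spring clamp lying flat, 120 x 55 x 24 mm; a bystander; origin at the middle of its underside
- dowel: birch dowel hand: 18 mm dowel with a flat paddle end, 130 mm long, lying; a bystander; origin at the middle of its underside
- cork_block: cork sanding block, 60 x 95 x 30 mm; a bystander; origin at the middle of its underside
- pencil: flat carpenter's pencil, 150 x 14 x 8 mm, lying; a bystander; origin at the middle of its underside
- bobbin: empty wooden bobbin standing on end, 42 mm across, 55 mm high; a bystander; origin at the middle of its underside
- screw_jar: small closed glass jar with a steel cap, 52 mm across, 55 mm high; a bystander; origin at the middle of its underside
Not all that is in view belongs to the job. Of the things that look like the block, the smaller one is meant.

How it is judged:
On the way, in this order (a step that is already met when the one before it is completed fails the run):
1. the block is nipped between the sliding stop and the fixed stop (y of block_end in the frame of fixed_stop_face below 0.003 m and y of stop_face in the frame of block_slide_end below 0.003 m), for 0.2 s.
2. the gauge is held by the fingers, lifted clear of the cart (contact force between gauge and the fingers above 2 N and height (world z) of gauge_foot above 0.03 m), for 0.2 s.
At the end, for the whole second after the job is handed in: The fingers hold the gauge with its foot resting on the crown (0.3 to 30 N, within 3 mm and 0.15 rad, on the middle 100 mm of the foot, -y end to the fixed stop, off the rail), pointer at rest with its tip within 2.5 mm of the set tab's middle; the block is nipped, no gap over 3 mm at either stop (all of step 1 and distance between pointer_tip and tab_mark below 0.0025 m and velocity of joint pointer between -0.25 and 0.25 rad/s and contact force between gauge and block between 0.3 and 30 N and contact force between gauge and the fingers above 2 N and contact force between gauge and bed below 0.2 N and z of crown_axis in the frame of gauge_foot between -0.123 and -0.117 m and y of crown_axis in the frame of gauge_foot between -0.05 and 0.05 m and x of crown_axis in the frame of gauge_foot between -0.025 and 0.025 m and y of foot_low_end in the frame of block below 0 m and angle between the x axis of gauge_foot and the x axis of crown_axis, either way round below 0.15 rad); the arm keeps its last pose, push and grip.
It fails at once if the gauge is pressed hard into the birch (over 60 N) (contact force between gauge and block above 60 N).
It fails at once if a bystander is pushed more than 30 mm (distance of any of ring, spring_clamp, dowel, cork_block, pencil, bobbin, screw_jar from where it was at the start of the episode above 0.03 m).
It also fails if it takes over 64 s, if anything falls off the work surface, if the arm or the gripper's body presses on something with over 40 N, if the wrist force passes 120 N, or if a joint passes its speed limit or range.

### The arm

A 6-joint arm with a two-finger parallel gripper is mounted at the origin on the work surface. World frame = base frame: x ahead of the robot, y to its left, z up, the work surface at z = 0. Lengths are in m, angles in rad, forces in N, time in s.
With the tool pointing down it reaches from about 0.25 to 0.775 m from the base axis. Payload 8.9 kg.
Tool frame: the origin (TCP) lies midway between the tips of the shut fingers; the grasp point (between the pads) lies robot.tcp_to_grasp behind it (robot.tcp_to_grasp is the distance from the TCP to the grasp point, in m); z points along the fingers, y is the direction in which the jaws open and shut (so a half turn about z gives the same grasp; the last joint's range is limited). The gripper opens to 85 mm and grips with 20 to 120 N. Pads are 22 mm wide; open, the fingers measure 114 mm over their backs; the gripper's body (76 mm by 85 mm) begins 54 mm behind the grasp point. The pads swing forward as they close: fully open they stand 13 mm farther back than shut.
Start: joints at [-1.44, 0.291, -0.153, 1.127, 0, 1.431], TCP at [0.14, -0.506, 0.231] pointing down, gripper open.
Joint ranges: [-2.52, 2.52], [-0.91, 1.74], [-1.3, 1.37], [-1.96, 2.02], [-1.52, 1.47], [-3.14, 3.14]. Speed limits (rad/s): [2.22, 2.22, 2.79, 3.14, 3.14, 3.14].

### API

Orientations are given as a unit quaternion [w, x, y, z].
In Python, from rig import robot, viewer gives the robot as it stands.
- The arm moves only by the tool play_rows, never from a script. Its argument "plan" is a list of rows, each an object with "fingers": the opening, from 0 (shut) to 1 (fully open); "delta_pos": the shift along the tool's x, y, z in mm, a list of three; "turn": the turn about the tool's z in rad. In form: [{"fingers": fingers, "delta_pos": [dx, dy, dz], "turn": turn}, ...]. A call has 1 to 12 rows; each row shifts and turns the commanded pose from where the row before left it, along the tool's axes as they then stand; what a row does not reach is not made up. A row lasts 1/10 s, in which the tool goes at most 50 mm and 8.59 degrees, less where a joint would pass 70% of its speed; a pose out of reach is approached as far as the arm can. A call with a gripper value outside its range is refused whole. The fingers move at their own pace and stop on an object; "force" is the grip in N (left out, the last holds). Time passes only in rows, so rows that do not move let the fingers close. It gives the time, the measured TCP pose, the force and the opening at its end, in the units of the state.
- robot.state(): the state, without advancing time (a new reading comes with each control period).
- viewer.camera(name): name is "scene" or "side" or "wrist"; returns the picture (420x560x3 uint8, red, green, blue); there is no depth.
- viewer.camera_params(name): a dict with "camera_matrix" (3x3 intrinsics, pixels), "D" ([k1, k2, p1, p2, k3] as OpenCV has them; the pictures are not rectified), "R" (3x3) and "t" (3): a world point X has camera coordinates R X + t; the wrist camera has in their place "hand_eye" (4x4, takes a point from camera to tool coordinates, whose origin is the TCP and whose axes are the flange's). Camera axes: x right, y down, z forward; pixel columns grow to the right and rows downward; lengths in m; the calibration is good to about 2 mm. A picture is of the moment at which its call begins: read the wrist's pose just before it. camera_params takes no time and is no camera call.
- robot.job_done(): hands the job in, once; it reports no verdict.
The state is a dict: "t": time; "q": joint angles; "qd": joint speeds; "joint_efforts": joint torques, N m; "position": TCP position; "tool_rot": TCP orientation; "wrist_force": force on the tool from outside, world axes, zero at the start; "moment": the same for the moment, N m; "gripper_width": finger opening in m.
Only numpy, scipy, OpenCV 4.12 (cv2) and the standard library are available. Lean on these libraries where they do the work, as an engineer would, in place of code of your own. Each camera call takes 0.05 s, during which the arm holds its last target.

## Working session

There is one attempt and no reset: what is moved stays moved. The work goes in short steps, Python scripts to look and compute and a tool call to move; the robot and the scene stay as the last step left them, time stands still between calls to the robot, and variables do not carry over. Pictures are saved under pics/ and viewed, and the job is handed in when it is done.

Besides the shell and the picture viewer there is one more tool, called after "Request:" by a JSON object that holds its "op" and its "data". play_rows: Moves the arm, as the interface text tells. Its arguments: {"type":"object","properties":{"plan":{"type":"array","items":{"type":"object","properties":{"fingers":{"type":"number"},"delta_pos":{"type":"array","items":{"type":"number"}},"turn":{"type":"number"}}}},"force":{"type":"number"}},"required":["plan"]}

```bash
ls; mkdir -p pics
python3 - <<'E'
from rig import robot, viewer
import cv2,numpy as np
np.set_printoptions(precision=4,suppress=True)
s=robot.state();print(s); print(robot.tcp_to_grasp)
for n in ["scene","side","wrist"]:
    im=viewer.camera(n); cv2.imwrite(f"pics/{n}0.png",im[:,:,::-1]); print(n,viewer.camera_params(n))
E
```

```text
pics
{'t': 0.0, 'q': array([-1.4403,  0.2913, -0.1541,  1.1267, -0.    ,  1.4315]), 'qd': array([ 0.0008, -0.0006,  0.0004,  0.    , -0.0016, -0.001 ]), 'joint_efforts': array([ -0.0022, -53.7143,  33.1374,   0.0155,  -0.0004,   0.    ]), 'position': array([ 0.1399, -0.5056,  0.2307]), 'tool_rot': array([-0.0006,  0.9909,  0.1345, -0.    ]), 'wrist_force': array([ 0.2222, -1.0159, -0.7824]), 'moment': array([-0.0132,  0.0319, -0.0267]), 'gripper_width': 0.08528838403301948}
0.0187
scene {'camera_matrix': array([[400.4848,   0.    , 284.2634],
       [  0.    , 400.4848, 209.8371],
       [  0.    ,   0.    ,   1.    ]]), 'D': array([-0.0592,  0.    ,  0.    ,  0.    ,  0.    ]), 'R': array([[-0.0591,  0.9982,  0.0066],
       [ 0.6042,  0.041 , -0.7958],
       [-0.7946, -0.0431, -0.6055]]), 't': array([ 0.0694, -0.2823,  1.4176])}
side {'camera_matrix': array([[517.0372,   0.    , 286.7826],
       [  0.    , 517.0372, 218.9662],
       [  0.    ,   0.    ,   1.    ]]), 'D': array([0.0184, 0.    , 0.    , 0.    , 0.    ]), 'R': array([[ 0.9915, -0.1294,  0.0164],
       [-0.0812, -0.7111, -0.6984],
       [ 0.1021,  0.6911, -0.7155]]), 't': array([-0.5384,  0.0725,  1.416 ])}
wrist {'camera_matrix': array([[354.3099,   0.    , 276.5688],
       [  0.    , 354.3099, 206.6742],
       [  0.    ,   0.    ,   1.    ]]), 'D': array([-0.0212,  0.    ,  0.    ,  0.    ,  0.    ]), 'hand_eye': array([[ 0.0012, -0.9614, -0.2752,  0.0707],
       [ 1.    ,  0.0013, -0.    ,  0.0004],
       [ 0.0004, -0.2752,  0.9614, -0.143 ],
       [ 0.    ,  0.    ,  0.    ,  1.    ]])}
```

View pics/scene0.png

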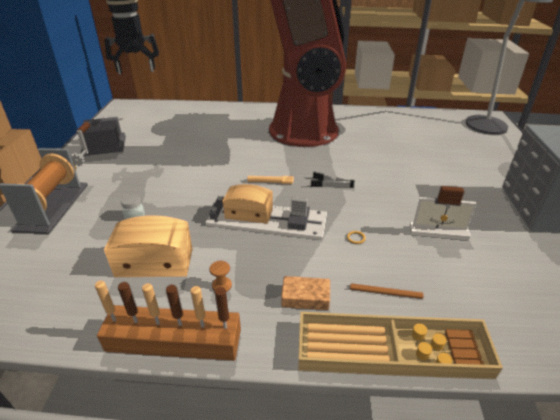

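View pics/side0.png

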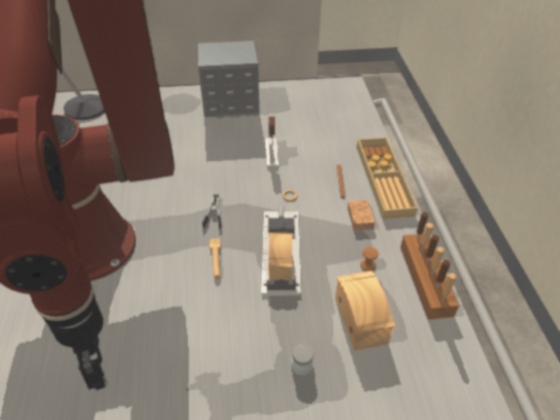

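View pics/wrist0.png

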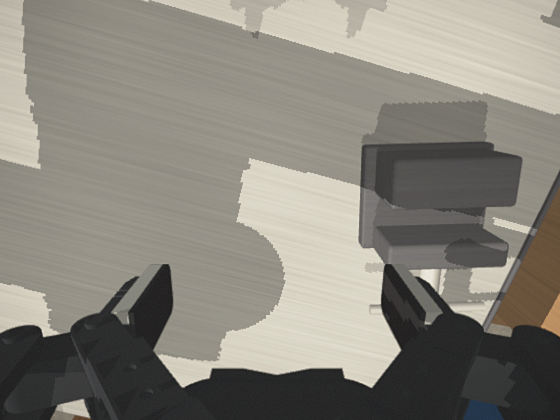

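The scene camera faces the robot, so image right is world +y. Two things look like the block: the small crowned one on the rail at (247,203), and a large loose one at (150,245). The smaller one on the rail between the stops fits. The gauge is at (445,213). I'll enlarge both to confirm.

```bash
cat > h.py <<'E'
from rig import robot, viewer
import cv2,numpy as np
np.set_printoptions(precision=4,suppress=True)
from scipy.spatial.transform import Rotation as Ro
def ext(n):
    p=viewer.camera_params(n)
    if 'R' in p: return p['camera_matrix'],p['D'],p['R'],p['t']
    s=robot.state();q=s['tool_rot'];T=np.eye(4);T[:3,:3]=Ro.from_quat([q[1],q[2],q[3],q[0]]).as_matrix();T[:3,3]=s['position']
    M=np.linalg.inv(T@p['hand_eye']);return p['camera_matrix'],p['D'],M[:3,:3],M[:3,3]
def ray(E,uv):
    K,D,R,t=E
    x=cv2.undistortPoints(np.array(uv,float).reshape(-1,1,2),K,D).reshape(-1,2)
    d=np.c_[x,np.ones(len(x))]@R; return -R.T@t,d/np.linalg.norm(d,axis=1)[:,None]
def onz(E,uv,z):
    c,d=ray(E,uv); z=np.broadcast_to(z,len(d)); return c+d*((z-c[2])/d[:,2])[:,None]
def tri(E1,a,E2,b):
    c1,d1=ray(E1,[a]);c2,d2=ray(E2,[b]);d1=d1[0];d2=d2[0]
    s=np.linalg.lstsq(np.c_[d1,-d2],c2-c1,rcond=None)[0];p=c1+s[0]*d1;q=c2+s[1]*d2;return (p+q)/2,np.linalg.norm(p-q)
def proj(E,X):
    K,D,R,t=E;return cv2.projectPoints(np.array(X,float).reshape(-1,1,3),cv2.Rodrigues(R)[0],t,K,D)[0].reshape(-1,2)
def crop(im,x0,y0,x1,y1,k,f):
    c=cv2.resize(im[y0:y1,x0:x1,::-1],None,fx=k,fy=k,interpolation=cv2.INTER_CUBIC)
    for u in range(x0-x0%10+10,x1,10):
        cv2.line(c,((u-x0)*k,0),((u-x0)*k,6 if u%50 else 14),(0,0,255),1)
    for v in range(y0-y0%10+10,y1,10):
        cv2.line(c,(0,(v-y0)*k),(6 if v%50 else 14,(v-y0)*k),(0,0,255),1)
    cv2.imwrite("pics/"+f,c)
E
python3 - <<'E'
from h import *
a=cv2.imread("pics/scene0.png")[:,:,::-1];b=cv2.imread("pics/side0.png")[:,:,::-1]
crop(a,200,170,340,245,5,"c1.png");crop(a,400,175,490,245,8,"c2.png")
crop(b,250,200,310,300,6,"c3.png");crop(b,250,105,300,175,8,"c4.png")
E
```

```text
(no output)
```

View pics/c1.png

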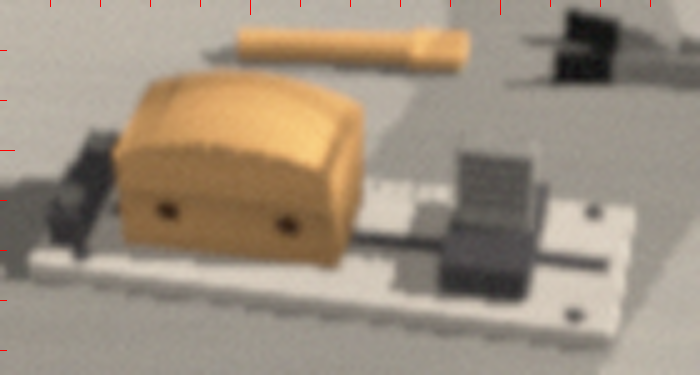

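View pics/c2.png

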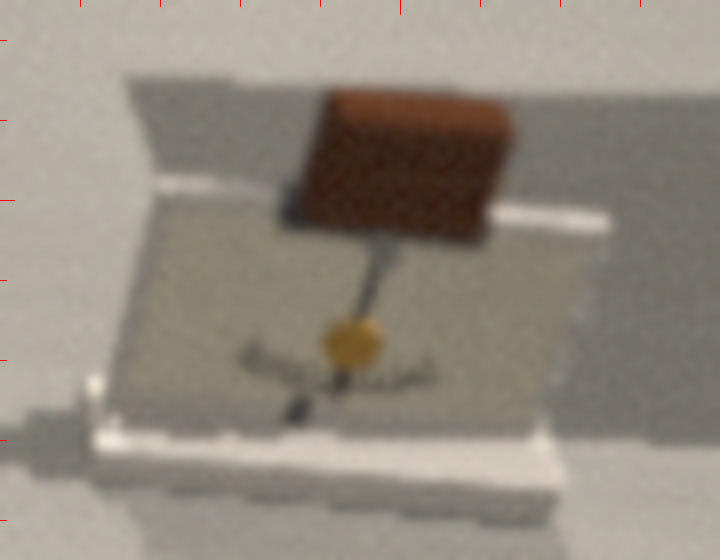

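View pics/c3.png

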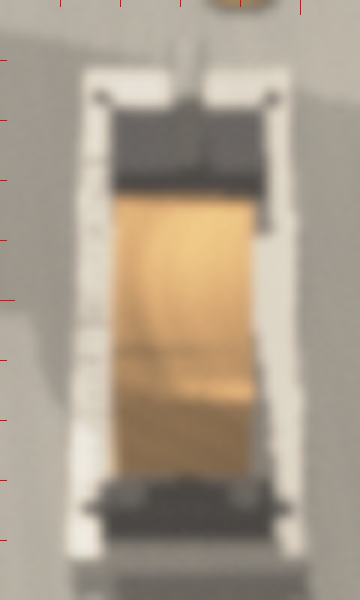

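View pics/c4.png

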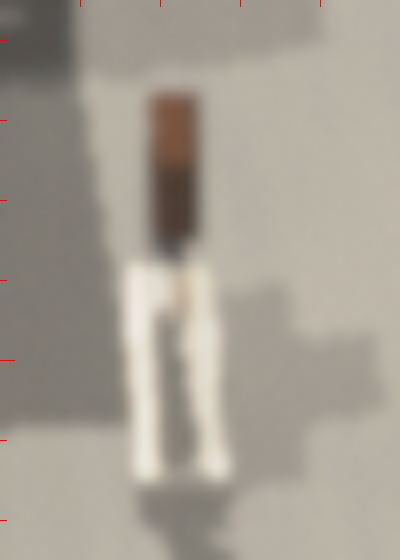

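The crops confirm the target. The small block sits on the white rail between the fixed stop (left, ~(214,208)) and the finned slider (~(299,205)). The gauge has its dial towards the camera, the pointer tip at ~(442.5,222.5) and the set tab at ~(437,226). Next I'll measure positions.

Run:
```python
from h import *
S=ext("scene");D=ext("side")
print("cams",-S[2].T@S[3],-D[2].T@D[3])
print("bed side corners TL TR BL BR",onz(D,[(264,211.5),(298.5,211.5),(261.5,292.5),(301,292.5)],.012))
print("bed scene: right back, right front, left front",onz(S,[(326.5,211.5),(322.5,236),(206,221)],.012))
print("fin top scene: BL,BR,", onz(S,[(291.5,200.5),(306.5,200.5)],.078), "fin corners top guess")
print("gauge handle: scene top mid",onz(S,[(452,188)],.134),)
print("handle side top TL TR / BL BR (top face)",onz(D,[(268.8,116.8),(274.5,116.8),(268.8,125.5),(274.5,125.5)],.134))
print("foot side corners z14",onz(D,[(265.7,138.5),(276.5,138.5),(266.8,165),(278.5,165)],.014))
print("foot scene z14 left front,right front",onz(S,[(412,230.5),(470,236)],.014))
print("block scene crown corner z69 : FL, FR, BR, BL",onz(S,[(223.5,200.5),(266.5,206),(272,191),(230,186)],.069))
```

```text
cams [1.3011 0.0034 0.6333] [ 0.3951 -0.9967  1.0727]
bed side corners TL TR BL BR [[ 0.4846  0.0653  0.012 ]
 [ 0.5843  0.0539  0.012 ]
 [ 0.4498 -0.2212  0.012 ]
 [ 0.5485 -0.2329  0.012 ]]
bed scene: right back, right front, left front [[ 0.4855  0.0672  0.012 ]
 [ 0.5816  0.0554  0.012 ]
 [ 0.5444 -0.2311  0.012 ]]
fin top scene: BL,BR, [[ 0.5349 -0.0212  0.078 ]
 [ 0.5325  0.0142  0.078 ]] fin corners top guess
gauge handle: scene top mid [[0.5391 0.3405 0.134 ]]
handle side top TL TR / BL BR (top face) [[0.531  0.3604 0.134 ]
 [0.5487 0.3586 0.134 ]
 [0.5261 0.3145 0.134 ]
 [0.5435 0.3126 0.134 ]]
foot side corners z14 [[0.5246 0.4094 0.014 ]
 [0.5608 0.4055 0.014 ]
 [0.514  0.271  0.014 ]
 [0.551  0.2669 0.014 ]]
foot scene z14 left front,right front [[0.5498 0.2718 0.014 ]
 [0.5615 0.4088 0.014 ]]
block scene crown corner z69 : FL, FR, BR, BL [[ 0.5336 -0.1844  0.069 ]
 [ 0.5486 -0.0794  0.069 ]
 [ 0.4857 -0.0716  0.069 ]
 [ 0.4707 -0.1793  0.069 ]]
```

Request:
{"op": "play_rows", "data": {"plan": [{"fingers": 0.6, "delta_pos": [0, 0, 0], "turn": -0.13}, {"fingers": 0.6, "delta_pos": [0, 0, 0], "turn": -0.13}, {"fingers": 0.6, "delta_pos": [0, 0, 0], "turn": -0.13}, {"fingers": 0.6, "delta_pos": [0, 0, 0], "turn": -0.13}, {"fingers": 0.6, "delta_pos": [0, 0, 0], "turn": -0.13}, {"fingers": 0.6, "delta_pos": [0, 0, 0], "turn": -0.13}, {"fingers": 0.6, "delta_pos": [0, 0, 0], "turn": -0.13}, {"fingers": 0.6, "delta_pos": [0, 0, 0], "turn": -0.13}, {"fingers": 0.6, "delta_pos": [0, 0, 0], "turn": -0.14}, {"fingers": 0.6, "delta_pos": [0, 0, 0], "turn": 0}], "force": 40}}

```text
t: 1.15
position: [0.1399, -0.5058, 0.2311]
tool_rot: [-0.0, 0.748, 0.664, 0.0]
wrist_force: [-0.2, 0.1, 0.7]
gripper_width: 0.0513
```

```bash
cat >> h.py <<'E'
def need(x,y,z,yaw=None):
    s=robot.state();q=s['tool_rot'];R=Ro.from_quat([q[1],q[2],q[3],q[0]]).as_matrix()
    psi=np.arctan2(R[1,0],R[0,0])
    print("t %.2f pos"%s['t'],s['position'],"psi %.4f"%psi,"d_tool mm",1000*R.T@(np.array([x,y,z])-s['position']),"turn",None if yaw is None else psi-yaw,"F",s['wrist_force'],"w %.4f"%s['gripper_width'],"q6",s['q'][5])
E
python3 -c "
from h import *
need(.5267,-.0026,.0433,1.45)"
```

```text
t 1.15 pos [ 0.1399 -0.5058  0.2311] psi 1.4519 d_tool mm [545.4677 324.3871 188.0143] turn 0.0018731557577986724 F [-0.1803  0.0882  0.7078] w 0.0513 q6 0.24940047016010922
```

Request:
{"op": "play_rows", "data": {"plan": [{"fingers": 0.6, "delta_pos": [10, 6, 0], "turn": 0}, {"fingers": 0.6, "delta_pos": [22, 13, 0], "turn": 0}, {"fingers": 0.6, "delta_pos": [32, 19, 0], "turn": 0}, {"fingers": 0.6, "delta_pos": [32, 19, 0], "turn": 0}, {"fingers": 0.6, "delta_pos": [32, 19, 0], "turn": 0}, {"fingers": 0.6, "delta_pos": [32, 19, 0], "turn": 0}, {"fingers": 0.6, "delta_pos": [32, 19, 0], "turn": 0}, {"fingers": 0.6, "delta_pos": [32, 19, 0], "turn": 0}, {"fingers": 0.6, "delta_pos": [32, 19, 0], "turn": 0}, {"fingers": 0.6, "delta_pos": [32, 19, 0], "turn": 0}, {"fingers": 0.6, "delta_pos": [32, 19, 0], "turn": 0}, {"fingers": 0.6, "delta_pos": [32, 19, 0], "turn": 0}]}}

```text
t: 2.35
position: [0.3904, -0.1797, 0.2314]
tool_rot: [0.0, 0.75, 0.662, 0.0]
wrist_force: [0.4, -0.4, 0.2]
gripper_width: 0.0514
```

Request:
{"op": "play_rows", "data": {"plan": [{"fingers": 0.6, "delta_pos": [32, 19, 0], "turn": 0}, {"fingers": 0.6, "delta_pos": [32, 19, 0], "turn": 0}, {"fingers": 0.6, "delta_pos": [32, 19, 0], "turn": 0}, {"fingers": 0.6, "delta_pos": [32, 19, 0], "turn": 0}, {"fingers": 0.6, "delta_pos": [32, 19, 0], "turn": 0}, {"fingers": 0.6, "delta_pos": [20, 12, 0], "turn": 0}, {"fingers": 0.6, "delta_pos": [10, 6, 0], "turn": 0}, {"fingers": 0.6, "delta_pos": [0, 0, 0], "turn": 0}, {"fingers": 0.6, "delta_pos": [0, 0, 0], "turn": 0}]}}

```text
t: 3.25
position: [0.5243, -0.0072, 0.2312]
tool_rot: [-0.0, 0.749, 0.663, -0.0]
wrist_force: [-0.1, -0.3, 0.4]
gripper_width: 0.0513
```

```bash
python3 -c "
from h import *
need(.5267,-.0026,.0433,1.45)
W=ext('wrist')
im=viewer.camera('wrist');cv2.imwrite('pics/w1.png',im[:,:,::-1])
print(proj(W,[[.5267,-.0026,.078]]))"
```

```text
t 3.25 pos [ 0.5243 -0.0072  0.2312] psi 1.4487 d_tool mm [  4.936    1.9776 187.8951] turn -0.0012694123280712066 F [-0.1238 -0.3437  0.3656] w 0.0513 q6 1.5398644961160306
[[277.6985 184.4268]]
```

View pics/w1.png

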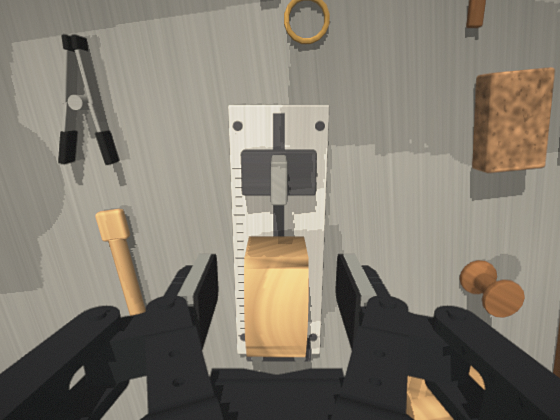

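The fin top runs from (279,155) to (279,205). Its centre is ~(279,180), about 3 mm further +y than predicted, so I'll go down with that correction.

Request:
{"op": "play_rows", "data": {"plan": [{"fingers": 0.6, "delta_pos": [7, 3, 15], "turn": 0}, {"fingers": 0.6, "delta_pos": [0, 0, 25], "turn": 0}, {"fingers": 0.6, "delta_pos": [0, 0, 30], "turn": 0}, {"fingers": 0.6, "delta_pos": [0, 0, 30], "turn": 0}, {"fingers": 0.6, "delta_pos": [0, 0, 30], "turn": 0}, {"fingers": 0.6, "delta_pos": [0, 0, 25], "turn": 0}, {"fingers": 0.6, "delta_pos": [0, 0, 20], "turn": 0}, {"fingers": 0.6, "delta_pos": [0, 0, 12], "turn": 0}, {"fingers": 0.6, "delta_pos": [0, 0, 0], "turn": 0}, {"fingers": 0.6, "delta_pos": [0, 0, 0], "turn": 0}]}}

```text
t: 4.3
position: [0.5291, -0.0008, 0.045]
tool_rot: [0.0, 0.749, 0.663, 0.0]
wrist_force: [0.3, 0.4, -0.0]
gripper_width: 0.0515
```

Request:
{"op": "play_rows", "data": {"plan": [{"fingers": 0.0, "delta_pos": [0, 0, 0], "turn": 0}, {"fingers": 0.0, "delta_pos": [0, 0, 0], "turn": 0}, {"fingers": 0.0, "delta_pos": [0, 0, 0], "turn": 0}, {"fingers": 0.0, "delta_pos": [0, 0, 0], "turn": 0}, {"fingers": 0.0, "delta_pos": [0, 0, 0], "turn": 0}, {"fingers": 0.0, "delta_pos": [0, 0, 0], "turn": 0}], "force": 30}}

```text
t: 4.9
position: [0.5268, -0.0, 0.0449]
tool_rot: [-0.001, 0.749, 0.663, -0.001]
wrist_force: [-9.3, 0.3, 12.0]
gripper_width: 0.0137
```

```bash
python3 -c "
from h import *
need(.5267,-.0026,.0433,1.45)
W=ext('scene')
im=viewer.camera('scene');crop(im,190,100,350,250,5,'s1.png')"
```

```text
t 4.90 pos [ 0.5268 -0.      0.0449] psi 1.4499 d_tool mm [-2.5938  0.172   1.6204] turn -7.260368960593233e-05 F [-9.3035  0.3339 12.0091] w 0.0137 q6 1.5530832747120833
```

View pics/s1.png

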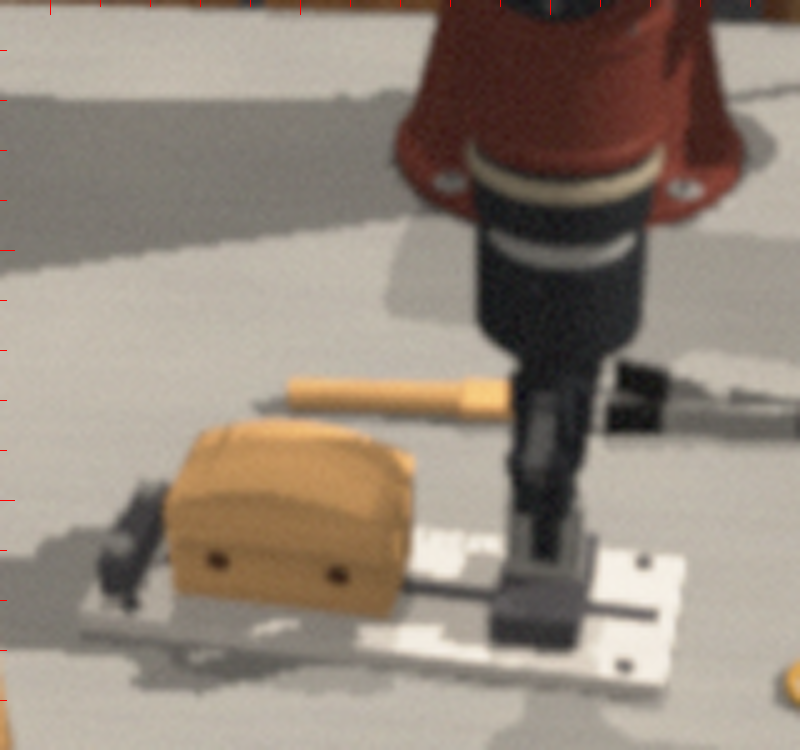

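Fin gripped (width 13.7 mm). Now sliding it towards the fixed stop (tool −x).

Request:
{"op": "play_rows", "data": {"plan": [{"fingers": 0.0, "delta_pos": [-4, -2, 0], "turn": 0}, {"fingers": 0.0, "delta_pos": [-6, 0, 0], "turn": 0}, {"fingers": 0.0, "delta_pos": [-8, 0, 0], "turn": 0}, {"fingers": 0.0, "delta_pos": [-8, 0, 0], "turn": 0}, {"fingers": 0.0, "delta_pos": [-8, 0, 0], "turn": 0}, {"fingers": 0.0, "delta_pos": [-8, 0, 0], "turn": 0}, {"fingers": 0.0, "delta_pos": [-8, 0, 0], "turn": 0}, {"fingers": 0.0, "delta_pos": [-6, 0, 0], "turn": 0}, {"fingers": 0.0, "delta_pos": [-4, 0, 0], "turn": 0}, {"fingers": 0.0, "delta_pos": [-2, 0, 0], "turn": 0}, {"fingers": 0.0, "delta_pos": [0, 0, 0], "turn": 0}]}}

```text
t: 6.05
position: [0.5193, -0.0616, 0.0449]
tool_rot: [-0.0, 0.749, 0.663, 0.0]
wrist_force: [-3.3, 4.2, 7.7]
gripper_width: 0.0132
```

Request:
{"op": "play_rows", "data": {"plan": [{"fingers": 0.0, "delta_pos": [-3, 0, 0], "turn": 0}, {"fingers": 0.0, "delta_pos": [-3, 0, 0], "turn": 0}, {"fingers": 0.0, "delta_pos": [-2, 0, 0], "turn": 0}, {"fingers": 0.0, "delta_pos": [0, 0, 0], "turn": 0}]}}

```text
t: 6.45
position: [0.5186, -0.0675, 0.045]
tool_rot: [-0.001, 0.748, 0.664, 0.002]
wrist_force: [-0.9, 13.7, 8.7]
gripper_width: 0.0135
```

```bash
python3 -c "
from h import *
need(.5267,-.0026,.0433,1.45)
im=viewer.camera('scene');crop(im,190,100,350,250,5,'s2.png')"
```

```text
t 6.45 pos [ 0.5186 -0.0675  0.045 ] psi 1.4510 d_tool mm [65.4094  0.3021  1.9601] turn 0.0010219597066982722 F [-0.9183 13.6681  8.7219] w 0.0135 q6 1.4183107346468753
```

View pics/s2.png

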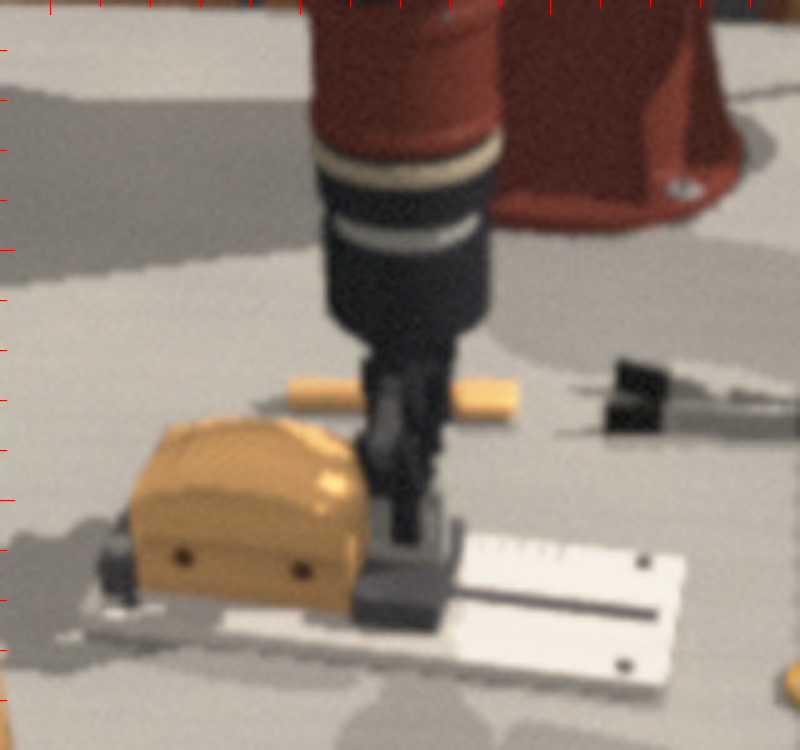

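The block now sits at the fixed stop and the slider is against it, with 13.7 N resisting. I'll press a little more to confirm it is seated.

Request:
{"op": "play_rows", "data": {"plan": [{"fingers": 0.0, "delta_pos": [-2, 0, 0], "turn": 0}, {"fingers": 0.0, "delta_pos": [0, 0, 0], "turn": 0}]}}

```text
t: 6.7
position: [0.5186, -0.0676, 0.0449]
tool_rot: [-0.002, 0.748, 0.664, 0.003]
wrist_force: [1.6, 23.2, 10.3]
gripper_width: 0.0137
```

Request:
{"op": "play_rows", "data": {"plan": [{"fingers": 0.0, "delta_pos": [-1, 0, 0], "turn": 0}, {"fingers": 0.0, "delta_pos": [0, 0, 0], "turn": 0}, {"fingers": 0.0, "delta_pos": [0, 0, 0], "turn": 0}]}}

```text
t: 7.0
position: [0.5186, -0.0676, 0.0449]
tool_rot: [-0.003, 0.747, 0.664, 0.004]
wrist_force: [1.9, 27.6, 10.0]
gripper_width: 0.0139
```

Request:
{"op": "play_rows", "data": {"plan": [{"fingers": 0.0, "delta_pos": [2, 0, 0], "turn": 0}, {"fingers": 0.0, "delta_pos": [2, 0, 0], "turn": 0}, {"fingers": 0.5, "delta_pos": [0, 0, 0], "turn": 0}, {"fingers": 0.5, "delta_pos": [0, 0, 0], "turn": 0}, {"fingers": 0.5, "delta_pos": [0, 0, 0], "turn": 0}, {"fingers": 0.5, "delta_pos": [0, 0, 0], "turn": 0}, {"fingers": 0.5, "delta_pos": [0, 0, -15], "turn": 0}, {"fingers": 0.5, "delta_pos": [0, 0, -30], "turn": 0}, {"fingers": 0.5, "delta_pos": [0, 0, -40], "turn": 0}, {"fingers": 0.5, "delta_pos": [0, 0, -40], "turn": 0}, {"fingers": 0.5, "delta_pos": [0, 0, -40], "turn": 0}, {"fingers": 0.5, "delta_pos": [0, 0, -20], "turn": 0}]}}

```text
t: 8.2
position: [0.5197, -0.069, 0.2328]
tool_rot: [0.002, 0.749, 0.663, 0.001]
wrist_force: [-0.1, 0.6, -0.4]
gripper_width: 0.0426
```

```bash
python3 -c "
from h import *
need(.538,.3385,.23,1.465)
W=ext('wrist');
im=viewer.camera('wrist');cv2.imwrite('pics/w2.png',im[:,:,::-1])
im=viewer.camera('scene');crop(im,190,170,350,250,5,'s3.png')"
```

```text
t 8.20 pos [ 0.5197 -0.069   0.2328] psi 1.4496 d_tool mm [406.7579 -31.0947   2.3696] turn -0.015399788719206553 F [-0.1469  0.554  -0.3538] w 0.0426 q6 1.4205000130008996
```

View pics/w2.png

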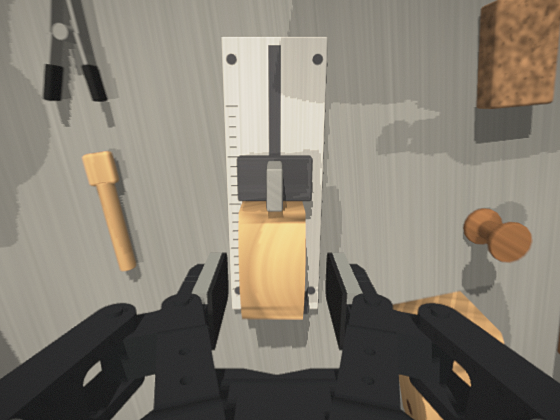

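View pics/s3.png

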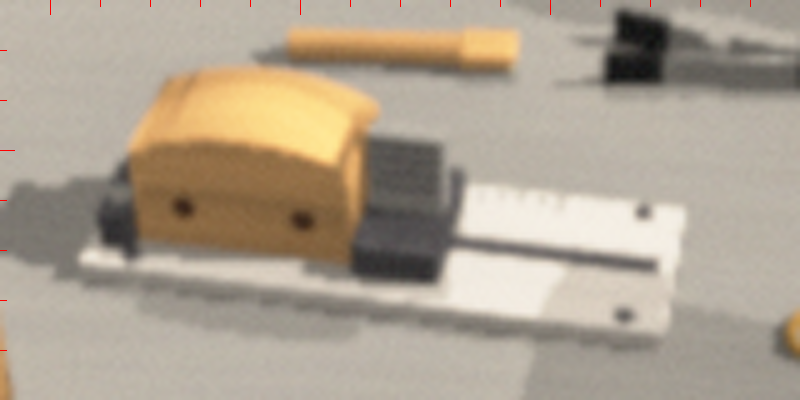

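The block is nipped between the stops in both views. The block-to-slider line is at ~(262,213) in the scene view. Next: block centre, set-tab angle and the gauge approach.

Run:
```python
from h import *
S=ext("scene")
P=onz(S,[(216.4,200),(257,202.6),(265.6,190.6),(223.6,185.4)],.069);print(P,P.mean(0))
g=np.array([.538,.338]);u=np.array([.078,1]);u/=np.linalg.norm(u);x=np.array([u[1],-u[0]])
for off in (.004,.008):
    piv=np.r_[g+x*off,.086]
    c,d=ray(S,[(437.2,226.2),(442.7,223.0),(447.5,206)])
    n=np.r_[x,0];L=((piv-c)@n)/(d@n);X=c+d*L[:,None]-piv
    Y=X@np.r_[u,0];Z=X[:,2];print(off,"y",Y,"z",Z,"ang",np.arctan2(-Y,-Z),"r",np.hypot(Y,Z))
    print("pivot px",proj(S,[piv]),"expected level tip",proj(S,[piv-[0,0,.058]]))
need(.538,.338,.097,1.49)
```

```text
[[ 0.5327 -0.2018  0.069 ]
 [ 0.5366 -0.1032  0.069 ]
 [ 0.485  -0.0876  0.069 ]
 [ 0.4691 -0.1959  0.069 ]] [ 0.5059 -0.1471  0.069 ]
0.004 y [-0.0053  0.0051  0.0039] z [-0.0621 -0.0509 -0.0002] ang [ 0.0857 -0.0993 -1.5091] r [0.0623 0.0512 0.0039]
pivot px [[445.8427 205.7725]] expected level tip [[439.8459 225.0895]]
0.008 y [-0.0067  0.0036  0.0024] z [-0.059  -0.0479  0.0026] ang [ 0.1133 -0.076  -2.3811] r [0.0594 0.048  0.0035]
pivot px [[446.1565 206.7949]] expected level tip [[440.1266 226.138 ]]
t 8.30 pos [ 0.5203 -0.0692  0.2324] psi 1.4496 d_tool mm [406.4427 -32.3447 134.835 ] turn -0.04038239628702489 F [ 0.0124 -0.3891  0.2077] w 0.0427 q6 1.4205334089482593
```

Request:
{"op": "play_rows", "data": {"plan": [{"fingers": 0.6, "delta_pos": [16, -2, 0], "turn": 0}, {"fingers": 0.6, "delta_pos": [30, -3, 0], "turn": 0}, {"fingers": 0.6, "delta_pos": [40, -3, 0], "turn": 0}, {"fingers": 0.6, "delta_pos": [40, -3, 0], "turn": 0}, {"fingers": 0.6, "delta_pos": [40, -3, 0], "turn": 0}, {"fingers": 0.6, "delta_pos": [40, -3, 0], "turn": 0}, {"fingers": 0.6, "delta_pos": [40, -3, 0], "turn": 0}, {"fingers": 0.6, "delta_pos": [40, -3, 0], "turn": 0}, {"fingers": 0.6, "delta_pos": [40, -3, 0], "turn": 0}, {"fingers": 0.6, "delta_pos": [40, -3, 0], "turn": 0}, {"fingers": 0.6, "delta_pos": [20, -2, 0], "turn": 0}, {"fingers": 0.6, "delta_pos": [0, 0, 0], "turn": 0}]}}

```text
t: 9.5
position: [0.5335, 0.3207, 0.2275]
tool_rot: [-0.0, 0.748, 0.664, -0.001]
wrist_force: [0.0, -1.2, -0.2]
gripper_width: 0.0508
```

Request:
{"op": "play_rows", "data": {"plan": [{"fingers": 0.6, "delta_pos": [15, -1, 0], "turn": -0.02}, {"fingers": 0.6, "delta_pos": [5, 0, 0], "turn": -0.02}, {"fingers": 0.6, "delta_pos": [0, 0, 0], "turn": 0}, {"fingers": 0.6, "delta_pos": [0, 0, 0], "turn": 0}]}}

```text
t: 9.9
position: [0.5358, 0.3378, 0.2292]
tool_rot: [0.0, 0.735, 0.678, -0.0]
wrist_force: [0.1, 0.5, 0.9]
gripper_width: 0.0512
```

```bash
python3 -c "
from h import *
need(.538,.338,.097,1.49)
W=ext('wrist');print(proj(W,[[.538,.338,.134],[.538,.338,.014]]))
im=viewer.camera('wrist');cv2.imwrite('pics/w3.png',im[:,:,::-1])"
```

```text
t 9.90 pos [0.5358 0.3378 0.2292] psi 1.4892 d_tool mm [  0.3699   2.1821 132.2447] turn -0.0007525359606213033 F [0.1074 0.5279 0.88  ] w 0.0512 q6 2.0996700156195063
[[278.2477 208.502 ]
 [277.7333 175.7466]]
```

View pics/w3.png

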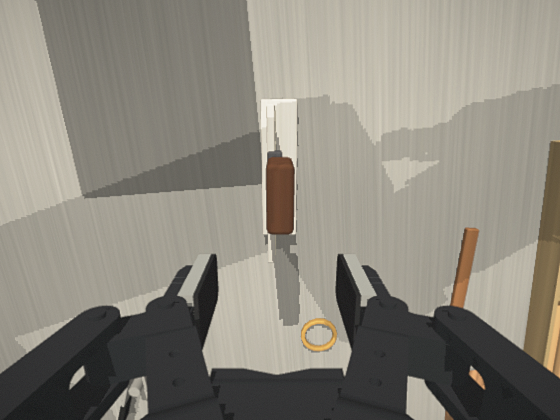

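The wooden handle is centred at ~(280,196), aligned with the jaws and 3–8 mm further +y than predicted. I'll take +3 mm and descend.

Request:
{"op": "play_rows", "data": {"plan": [{"fingers": 0.6, "delta_pos": [3, 3, 12], "turn": 0}, {"fingers": 0.6, "delta_pos": [0, 0, 25], "turn": 0}, {"fingers": 0.6, "delta_pos": [0, 0, 30], "turn": 0}, {"fingers": 0.6, "delta_pos": [0, 0, 30], "turn": 0}, {"fingers": 0.6, "delta_pos": [0, 0, 20], "turn": 0}, {"fingers": 0.6, "delta_pos": [0, 0, 11], "turn": 0}, {"fingers": 0.6, "delta_pos": [0, 0, 5], "turn": 0}, {"fingers": 0.6, "delta_pos": [0, 0, 0], "turn": 0}, {"fingers": 0.6, "delta_pos": [0, 0, 0], "turn": 0}]}}

```text
t: 10.85
position: [0.5396, 0.3414, 0.0973]
tool_rot: [0.0, 0.735, 0.678, 0.001]
wrist_force: [0.4, -0.1, 0.3]
gripper_width: 0.0512
```

Request:
{"op": "play_rows", "data": {"plan": [{"fingers": 0.0, "delta_pos": [0, 0, 0], "turn": 0}, {"fingers": 0.0, "delta_pos": [0, 0, 0], "turn": 0}, {"fingers": 0.0, "delta_pos": [0, 0, 0], "turn": 0}, {"fingers": 0.0, "delta_pos": [0, 0, 0], "turn": 0}, {"fingers": 0.0, "delta_pos": [0, 0, 0], "turn": 0}, {"fingers": 0.0, "delta_pos": [0, 0, 0], "turn": 0}], "force": 25}}

```text
t: 11.45
position: [0.5391, 0.3414, 0.097]
tool_rot: [0.0, 0.735, 0.678, 0.0]
wrist_force: [-2.5, -0.1, 5.0]
gripper_width: 0.0201
```

Gripped at 20.1 mm, the handle's width. Lifting now.

Request:
{"op": "play_rows", "data": {"plan": [{"fingers": 0.0, "delta_pos": [0, 0, -5], "turn": 0}, {"fingers": 0.0, "delta_pos": [0, 0, -10], "turn": 0}, {"fingers": 0.0, "delta_pos": [0, 0, -20], "turn": 0}, {"fingers": 0.0, "delta_pos": [0, 0, -25], "turn": 0}, {"fingers": 0.0, "delta_pos": [0, 0, -25], "turn": 0}, {"fingers": 0.0, "delta_pos": [0, 0, -25], "turn": 0}, {"fingers": 0.0, "delta_pos": [0, 0, -20], "turn": 0}, {"fingers": 0.0, "delta_pos": [0, 0, -10], "turn": 0}, {"fingers": 0.0, "delta_pos": [0, 0, 0], "turn": 0}, {"fingers": 0.0, "delta_pos": [0, 0, 0], "turn": 0}]}}

```text
t: 12.45
position: [0.5386, 0.341, 0.2355]
tool_rot: [-0.0, 0.735, 0.678, -0.0]
wrist_force: [-1.0, -0.3, -3.7]
gripper_width: 0.0194
```

```bash
python3 -c "
from h import *
need(.65,.15,.32,1.45)
im=viewer.camera('scene');crop(im,380,110,500,230,6,'s4.png')"
```

```text
t 12.45 pos [0.5386 0.341  0.2355] psi 1.4898 d_tool mm [-181.4141  126.4311  -84.5414] turn 0.03979223633505247 F [-0.9737 -0.2605 -3.6936] w 0.0194 q6 2.1016424433917065
```

View pics/s4.png

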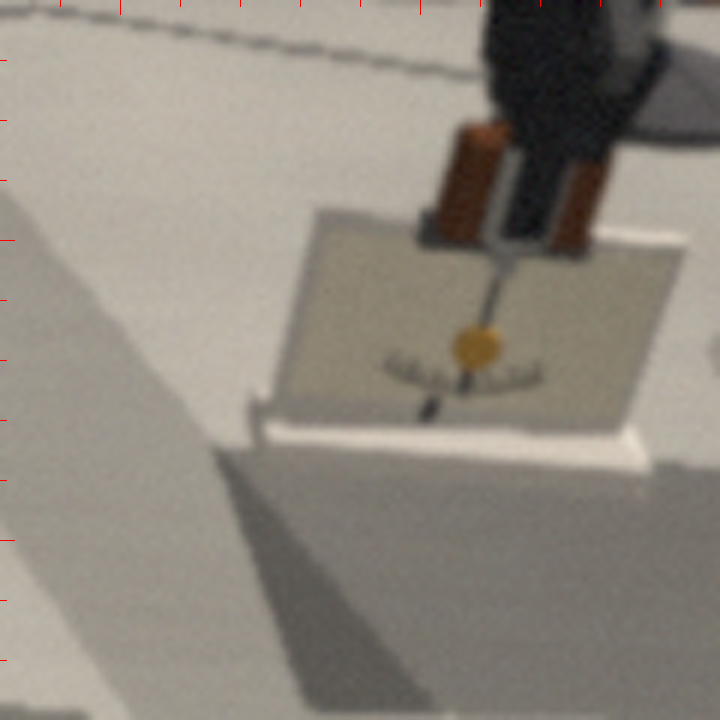

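The gauge hangs level in the grip, with the tip at ~(457,175) and the tab at ~(451,178). I'll bring it closer to the scene camera for a sharper tab reading, on the way to the block.

Request:
{"op": "play_rows", "data": {"plan": [{"fingers": 0.0, "delta_pos": [-10, 5, -4], "turn": 0.01}, {"fingers": 0.0, "delta_pos": [-20, 8, -8], "turn": 0.01}, {"fingers": 0.0, "delta_pos": [-30, 12, -10], "turn": 0.01}, {"fingers": 0.0, "delta_pos": [-30, 12, -10], "turn": 0.01}, {"fingers": 0.0, "delta_pos": [-30, 12, -10], "turn": 0}, {"fingers": 0.0, "delta_pos": [-30, 12, -10], "turn": 0}, {"fingers": 0.0, "delta_pos": [-30, 12, -10], "turn": 0}, {"fingers": 0.0, "delta_pos": [-30, 12, -10], "turn": 0}, {"fingers": 0.0, "delta_pos": [-30, 12, -10], "turn": 0}, {"fingers": 0.0, "delta_pos": [-25, 12, -8], "turn": 0}, {"fingers": 0.0, "delta_pos": [-15, 8, -5], "turn": 0}, {"fingers": 0.0, "delta_pos": [-8, 5, 0], "turn": 0}]}}

```text
t: 13.7
position: [0.6277, 0.0388, 0.3314]
tool_rot: [0.0, 0.749, 0.662, -0.0]
wrist_force: [0.0, -0.5, -3.0]
gripper_width: 0.0193
```

Request:
{"op": "play_rows", "data": {"plan": [{"fingers": 0.0, "delta_pos": [0, 0, 0], "turn": 0}, {"fingers": 0.0, "delta_pos": [0, 0, 0], "turn": 0}, {"fingers": 0.0, "delta_pos": [0, 0, 0], "turn": 0}, {"fingers": 0.0, "delta_pos": [0, 0, 0], "turn": 0}, {"fingers": 0.0, "delta_pos": [0, 0, 0], "turn": 0}, {"fingers": 0.0, "delta_pos": [0, 0, 0], "turn": 0}, {"fingers": 0.0, "delta_pos": [0, 0, 0], "turn": 0}, {"fingers": 0.0, "delta_pos": [0, 0, 0], "turn": 0}, {"fingers": 0.0, "delta_pos": [0, 0, 0], "turn": 0}, {"fingers": 0.0, "delta_pos": [0, 0, 0], "turn": 0}, {"fingers": 0.0, "delta_pos": [0, 0, 0], "turn": 0}, {"fingers": 0.0, "delta_pos": [0, 0, 0], "turn": 0}]}}

```text
t: 14.9
position: [0.6272, 0.0411, 0.3313]
tool_rot: [-0.0, 0.749, 0.663, 0.0]
wrist_force: [0.2, -0.4, -3.0]
gripper_width: 0.0202
```

```bash
python3 -c "
from h import *
need(.5068,-.15,.25,1.45)
s=robot.state()['position'];g=s+[0,0,-.0973]
E=ext('scene');p=proj(E,[g])[0].astype(int);print(p, proj(E,[g+[0,0,.086],g+[0,0,.028]]))
im=np.mean([viewer.camera('scene') for _ in range(4)],axis=0).astype(np.uint8);np.save('g.npy',im)
crop(im,p[0]-50,p[1]-75,p[0]+50,p[1]+10,8,'s5.png');print(p[0]-50,p[1]-75)"
```

```text
t 14.90 pos [0.6272 0.0411 0.3313] psi 1.4497 d_tool mm [-204.2371  -96.4671   81.3009] turn -0.00025358059334990024 F [ 0.1855 -0.3506 -2.9844] w 0.0202 q6 1.6410107874026523
[322 164] [[325.8537 123.6106]
 [323.7903 151.7898]]
272 89
```

View pics/s5.png

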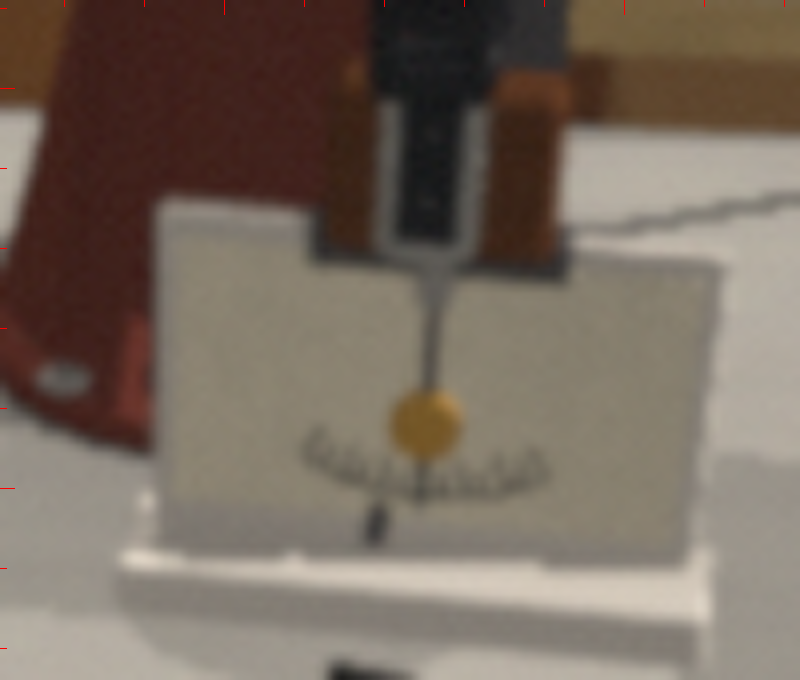

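Clear view: pointer tip at crop (420,500), tab at crop (376,523), bob at (426,425), and the gauge still level.

```bash
cat > ang.py <<'E'
from h import *
def dial(px,psi,piv):
    "in-plane (y,z) of pixels rel. to pivot; plane x=const through piv"
    E=ext('scene');u=np.array([np.cos(psi),np.sin(psi),0]);n=np.array([u[1],-u[0],0])
    c,d=ray(E,px);X=c+d*(((piv-c)@n)/(d@n))[:,None]-piv
    return np.c_[X@u,X[:,2]]
E
python3 - <<'E'
from ang import *
psi=1.45;g=np.array([.6272,.0411,.3313-.0973]);n=np.array([np.sin(psi),-np.cos(psi),0])
cr=np.array([(420,500),(376,523),(381,505),(373,541),(426,425),(432,290)])/8+[272,89]
for off in (.004,.008):
    A=dial(cr,psi,g+n*off+[0,0,.086]);
    print(off,A*1000)
    print(np.arctan2(-A[:,0],-A[:,1]),np.hypot(*A.T)*1000)
    # fit: pivot offset so that tip at r 58 straight below bob
    sh=A[0]+[0,.058];B=A-sh;print(" piv corr",sh*1000,np.arctan2(-B[:,0],-B[:,1]),np.hypot(*B.T)*1000)
E
```

```text
0.004 [[  1.5461 -55.0394]
 [ -8.4522 -62.3049]
 [ -7.5517 -57.3574]
 [ -8.8836 -67.2393]
 [  1.6394 -35.2913]
 [  0.7313  -1.3114]]
[-0.0281  0.1348  0.1309  0.1314 -0.0464 -0.5087] [55.0611 62.8755 57.8524 67.8236 35.3293  1.5015]
 piv corr [1.5461 2.9606] [-0.      0.152   0.1497  0.1475 -0.0024  0.1885] [58.     66.0269 61.0003 70.9705 38.252   4.349 ]
0.008 [[  1.7985 -52.839 ]
 [ -8.14   -60.0611]
 [ -7.2449 -55.1432]
 [ -8.5688 -64.9661]
 [  1.8913 -33.2089]
 [  0.9886   0.568 ]]
[-0.034   0.1347  0.1306  0.1311 -0.0569 -2.0923] [52.8696 60.6102 55.6171 65.5288 33.2627  1.1401]
 piv corr [1.7985 5.161 ] [-0.      0.1512  0.1489  0.1468 -0.0024  0.1746] [58.     65.975  60.9785 70.8893 38.37    4.6638]
```

The tab is at ≈0.15 rad. The tool can't tilt, so the gauge has to pivot in the pads: touch the crown with the handle offset towards the fixed stop, and let the crown push the +y part of the foot up. Moving over.

```bash
python3 -c "
from h import *
need(.5026,-.1907,.200,1.45)"
```

```text
t 15.10 pos [0.6272 0.0411 0.3313] psi 1.4497 d_tool mm [-245.1292  -95.7217  131.3044] turn -0.0002580763453599033 F [ 1.5834 -0.7578 -3.9563] w 0.0196 q6 1.641024001865092
```

Request:
{"op": "play_rows", "data": {"plan": [{"fingers": 0.0, "delta_pos": [-8, -4, 0], "turn": 0}, {"fingers": 0.0, "delta_pos": [-18, -7, 0], "turn": 0}, {"fingers": 0.0, "delta_pos": [-27, -10, 5], "turn": 0}, {"fingers": 0.0, "delta_pos": [-30, -12, 10], "turn": 0}, {"fingers": 0.0, "delta_pos": [-30, -12, 10], "turn": 0}, {"fingers": 0.0, "delta_pos": [-30, -12, 15], "turn": 0}, {"fingers": 0.0, "delta_pos": [-30, -12, 20], "turn": 0}, {"fingers": 0.0, "delta_pos": [-27, -10, 20], "turn": 0}, {"fingers": 0.0, "delta_pos": [-20, -8, 15], "turn": 0}, {"fingers": 0.0, "delta_pos": [-15, -6, 15], "turn": 0}, {"fingers": 0.0, "delta_pos": [-8, -3, 12], "turn": 0}, {"fingers": 0.0, "delta_pos": [-2, 0, 9], "turn": 0}]}}

```text
t: 16.3
position: [0.5012, -0.1915, 0.1997]
tool_rot: [-0.0, 0.749, 0.662, -0.0]
wrist_force: [-0.4, -0.0, -3.0]
gripper_width: 0.0197
```

Request:
{"op": "play_rows", "data": {"plan": [{"fingers": 0.0, "delta_pos": [0, 0, 0], "turn": 0}, {"fingers": 0.0, "delta_pos": [0, 0, 0], "turn": 0}, {"fingers": 0.0, "delta_pos": [0, 0, 0], "turn": 0}, {"fingers": 0.0, "delta_pos": [0, 0, 0], "turn": 0}], "force": 20}}

```text
t: 16.7
position: [0.5028, -0.1903, 0.2009]
tool_rot: [0.0, 0.748, 0.663, 0.0]
wrist_force: [-0.5, -0.0, -2.8]
gripper_width: 0.0196
```

```bash
python3 -c "
from h import *
need(.5026,-.1907,.1793,1.45)
im=viewer.camera('scene');crop(im,140,100,300,250,5,'s6.png')
im=viewer.camera('side');crop(im,230,190,330,310,5,'s6b.png')"
```

```text
t 16.70 pos [ 0.5028 -0.1903  0.2009] psi 1.4505 d_tool mm [-0.4344 -0.2053 21.5808] turn 0.0005039283232781688 F [-0.4526 -0.0253 -2.8457] w 0.0196 q6 1.1932700499248634
```

View pics/s6.png

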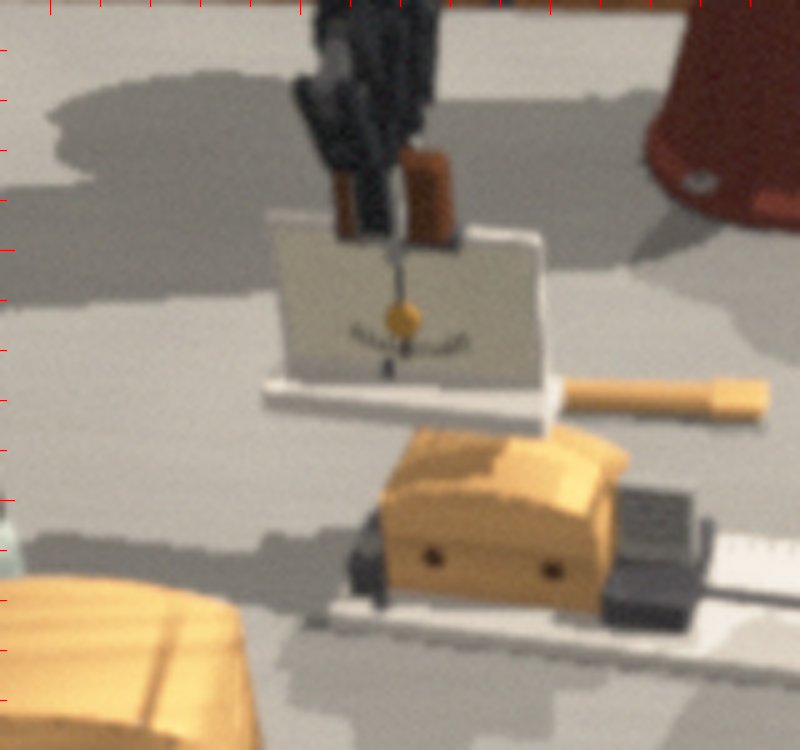

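View pics/s6b.png

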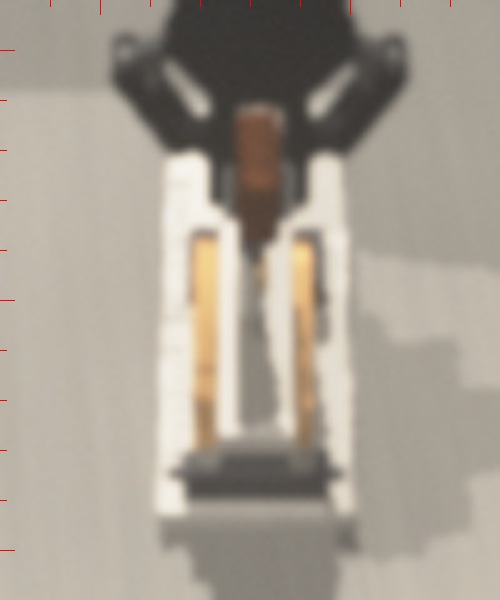

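The gauge is laterally centred over the block and level. Lowering to contact in small steps; the baseline Fz is about −3 N.

Request:
{"op": "play_rows", "data": {"plan": [{"fingers": 0.0, "delta_pos": [0, 0, 6], "turn": 0}, {"fingers": 0.0, "delta_pos": [0, 0, 6], "turn": 0}, {"fingers": 0.0, "delta_pos": [0, 0, 4], "turn": 0}, {"fingers": 0.0, "delta_pos": [0, 0, 2], "turn": 0}, {"fingers": 0.0, "delta_pos": [0, 0, 1], "turn": 0}, {"fingers": 0.0, "delta_pos": [0, 0, 0], "turn": 0}, {"fingers": 0.0, "delta_pos": [0, 0, 0], "turn": 0}]}}

```text
t: 17.5
position: [0.5024, -0.1906, 0.1814]
tool_rot: [0.0, 0.749, 0.663, 0.0]
wrist_force: [-0.5, -1.0, -3.9]
gripper_width: 0.0202
```

Request:
{"op": "play_rows", "data": {"plan": [{"fingers": 0.0, "delta_pos": [0, 0, 1], "turn": 0}, {"fingers": 0.0, "delta_pos": [0, 0, 1], "turn": 0}, {"fingers": 0.0, "delta_pos": [0, 0, 0], "turn": 0}]}}

```text
t: 17.8
position: [0.5023, -0.1905, 0.1792]
tool_rot: [-0.0, 0.749, 0.663, -0.0]
wrist_force: [-0.0, 0.5, -3.4]
gripper_width: 0.0198
```

Request:
{"op": "play_rows", "data": {"plan": [{"fingers": 0.0, "delta_pos": [0, 0, 1], "turn": 0}, {"fingers": 0.0, "delta_pos": [0, 0, 0], "turn": 0}, {"fingers": 0.0, "delta_pos": [0, 0, 0], "turn": 0}]}}

```text
t: 18.1
position: [0.5024, -0.1908, 0.1789]
tool_rot: [0.0, 0.749, 0.663, -0.0]
wrist_force: [-2.5, -1.0, 5.5]
gripper_width: 0.0198
```

Request:
{"op": "play_rows", "data": {"plan": [{"fingers": 0.0, "delta_pos": [0, 0, 1], "turn": 0}, {"fingers": 0.0, "delta_pos": [0, 0, 0], "turn": 0}, {"fingers": 0.0, "delta_pos": [0, 0, 0], "turn": 0}]}}

```text
t: 18.4
position: [0.5026, -0.1915, 0.1786]
tool_rot: [0.001, 0.749, 0.663, -0.0]
wrist_force: [-5.3, -2.8, 12.0]
gripper_width: 0.0198
```

```bash
python3 -c "
from h import *
need(.5026,-.1907,.1793,1.45)
im=viewer.camera('scene');crop(im,180,130,280,230,7,'s7.png')"
```

```text
t 18.40 pos [ 0.5026 -0.1915  0.1786] psi 1.4494 d_tool mm [ 0.7496 -0.0687 -0.7473] turn -0.0006022857072935928 F [-5.2554 -2.8162 12.0454] w 0.0198 q6 1.1931144030043888
```

View pics/s7.png

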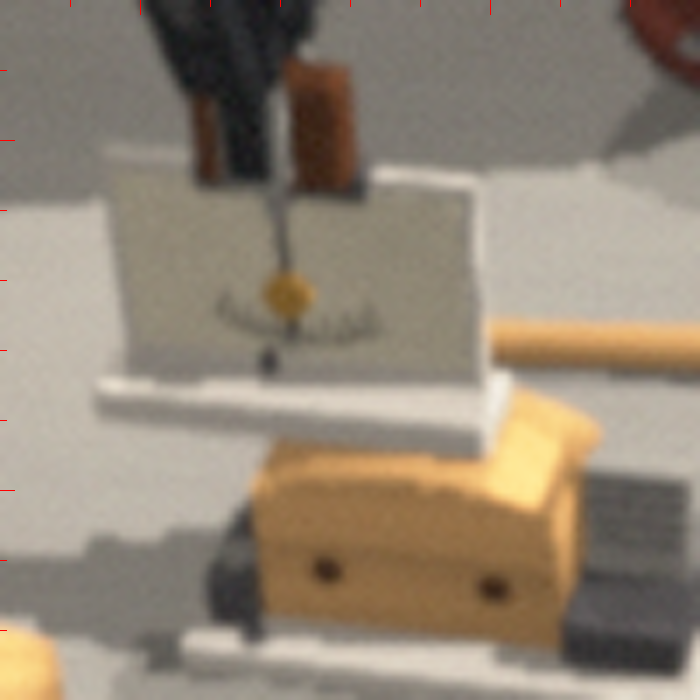

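Contact is ~15 N but the gauge has hardly turned in the pads. I'll press slightly more, well below the 60 N limit.

Request:
{"op": "play_rows", "data": {"plan": [{"fingers": 0.0, "delta_pos": [0, 0, 1], "turn": 0}, {"fingers": 0.0, "delta_pos": [0, 0, 0], "turn": 0}, {"fingers": 0.0, "delta_pos": [0, 0, 0], "turn": 0}]}}

```text
t: 18.75
position: [0.5027, -0.192, 0.1783]
tool_rot: [0.002, 0.749, 0.663, -0.001]
wrist_force: [-6.7, -5.2, 18.6]
gripper_width: 0.0196
```

Request:
{"op": "play_rows", "data": {"plan": [{"fingers": 0.0, "delta_pos": [0, 0, 1], "turn": 0}, {"fingers": 0.0, "delta_pos": [0, 0, 0], "turn": 0}, {"fingers": 0.0, "delta_pos": [0, 0, 0], "turn": 0}]}}

```text
t: 19.05
position: [0.5029, -0.1927, 0.1778]
tool_rot: [0.003, 0.749, 0.663, -0.001]
wrist_force: [-7.9, -6.6, 22.7]
gripper_width: 0.0197
```

```bash
python3 -c "
from h import *
need(.5026,-.1907,.1793,1.45);print(robot.state()['moment'])
im=viewer.camera('scene');crop(im,180,130,280,230,7,'s8.png')"
```

```text
t 19.05 pos [ 0.5029 -0.1927  0.1778] psi 1.4490 d_tool mm [ 1.943  -0.549  -1.4622] turn -0.0010231728624465752 F [-7.9121 -6.5758 22.7494] w 0.0197 q6 1.1929644850632604
[-0.8763  2.144   0.1953]
```

View pics/s8.png

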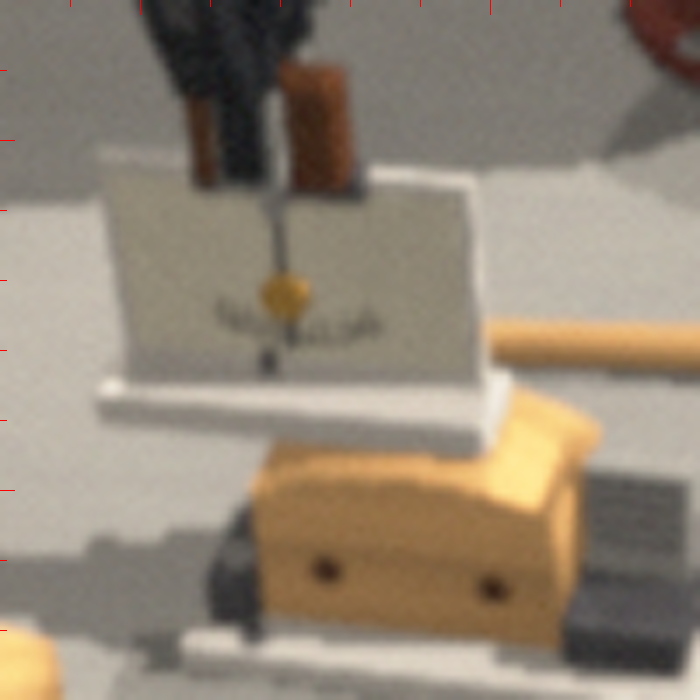

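The gauge has started to turn. The pad friction is large, so I'll drag towards the fixed stop under light pressure; friction at the foot and the longer lever both help the rocking.

Request:
{"op": "play_rows", "data": {"plan": [{"fingers": 0.0, "delta_pos": [-2, 0, 0], "turn": 0}, {"fingers": 0.0, "delta_pos": [-2, 0, 0], "turn": 0}, {"fingers": 0.0, "delta_pos": [-2, 0, 0], "turn": 0}, {"fingers": 0.0, "delta_pos": [0, 0, 0], "turn": 0}]}}

```text
t: 19.5
position: [0.5018, -0.1969, 0.1761]
tool_rot: [0.001, 0.749, 0.663, 0.0]
wrist_force: [-3.0, 0.1, 8.0]
gripper_width: 0.0197
```

Request:
{"op": "play_rows", "data": {"plan": [{"fingers": 0.0, "delta_pos": [-2, 0, 0], "turn": 0}, {"fingers": 0.0, "delta_pos": [-2, 0, 0], "turn": 0}, {"fingers": 0.0, "delta_pos": [-2, 0, 0], "turn": 0}, {"fingers": 0.0, "delta_pos": [0, 0, 0], "turn": 0}]}}

```text
t: 19.9
position: [0.5009, -0.2026, 0.1751]
tool_rot: [-0.0, 0.749, 0.663, 0.0]
wrist_force: [0.3, 0.4, -1.0]
gripper_width: 0.0198
```

```bash
python3 -c "
from h import *
need(.5026,-.1907,.1793,1.45);print(robot.state()['moment'])
im=viewer.camera('scene');crop(im,180,130,280,230,7,'s9.png')"
```

```text
t 19.90 pos [ 0.5009 -0.2026  0.1751] psi 1.4496 d_tool mm [12.0376  0.2032 -4.1705] turn -0.000424460521727843 F [ 0.3138  0.3993 -0.9971] w 0.0198 q6 1.1722764875860272
[ 0.4276 -0.1131  0.0633]
```

View pics/s9.png

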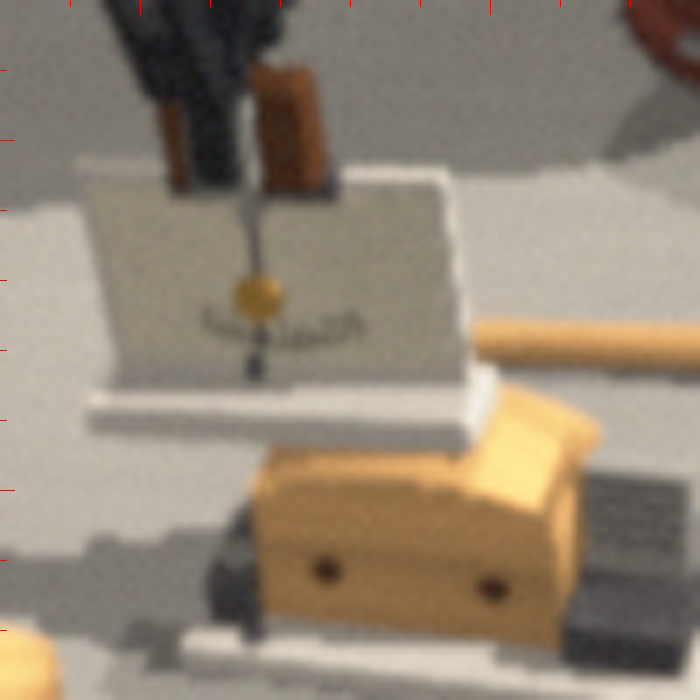

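The gauge has tilted, and the pointer is nearly on the tab at crop (254,368) with only ~2 N of contact. I'll let it settle and measure closely.

Request:
{"op": "play_rows", "data": {"plan": [{"fingers": 0.0, "delta_pos": [0, 0, 0], "turn": 0}, {"fingers": 0.0, "delta_pos": [0, 0, 0], "turn": 0}, {"fingers": 0.0, "delta_pos": [0, 0, 0], "turn": 0}, {"fingers": 0.0, "delta_pos": [0, 0, 0], "turn": 0}, {"fingers": 0.0, "delta_pos": [0, 0, 0], "turn": 0}, {"fingers": 0.0, "delta_pos": [0, 0, 0], "turn": 0}, {"fingers": 0.0, "delta_pos": [0, 0, 0], "turn": 0}, {"fingers": 0.0, "delta_pos": [0, 0, 0], "turn": 0}, {"fingers": 0.0, "delta_pos": [0, 0, 0], "turn": 0}, {"fingers": 0.0, "delta_pos": [0, 0, 0], "turn": 0}]}}

```text
t: 20.95
position: [0.5008, -0.2024, 0.1753]
tool_rot: [-0.0, 0.749, 0.663, -0.0]
wrist_force: [-0.4, -0.2, -3.1]
gripper_width: 0.0198
```

```bash
python3 -c "
from h import *
need(.5026,-.1907,.1793,1.45)
im=np.mean([viewer.camera('scene') for _ in range(6)],axis=0).astype(np.uint8)
crop(im,190,150,250,195,12,'s10.png')"
```

```text
t 20.95 pos [ 0.5008 -0.2024  0.1753] psi 1.4497 d_tool mm [11.8696  0.3297 -4.0216] turn -0.00027608347161445224 F [-0.3602 -0.2234 -3.0564] w 0.0198 q6 1.1724290340751577
```

View pics/s10.png

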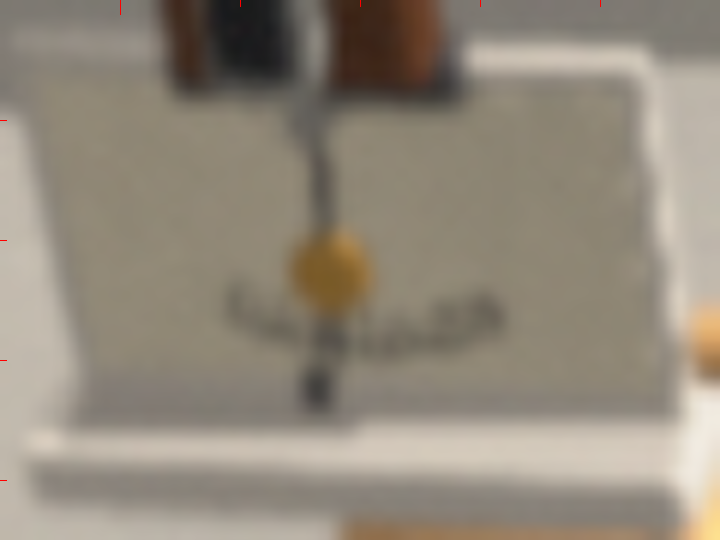

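```bash
cat >> ang.py <<'E'
def meas(cr,k,o,psi,tcp):
    n=np.array([np.sin(psi),-np.cos(psi),0]);px=np.array(cr,float)/k+o
    for off in (.005,.008):
        A=dial(px,psi,np.array(tcp)+n*off);print(off,"rel. first, mm (y,z):",((A-A[0])*1000).round(1).tolist())
E
python3 - <<'E'
from ang import *
# bob, tab, rod top, tip, tab top/bottom
meas([(331,272),(317,390),(316,140),(330,345),(318,375),(316,408)],12,[190,150],1.45,[.5008,-.2024,.15])
# ref: earlier level picture: bob, tab
meas([(426,425),(376,523),(432,290),(420,500)],8,[272,89],1.45,[.6272,.0411,.3])
E
```

```text
0.005 rel. first, mm (y,z): [[0.0, 0.0], [-5.7, -28.5], [-0.1, 30.0], [-1.9, -17.3], [-5.1, -24.8], [-6.3, -32.9]]
0.008 rel. first, mm (y,z): [[0.0, 0.0], [-5.7, -28.4], [-0.1, 29.9], [-1.9, -17.2], [-5.1, -24.7], [-6.3, -32.8]]
0.005 rel. first, mm (y,z): [[0.0, 0.0], [-10.1, -27.0], [-0.9, 33.9], [-0.1, -19.7]]
0.008 rel. first, mm (y,z): [[0.0, 0.0], [-10.0, -26.9], [-0.9, 33.8], [-0.1, -19.6]]
```

Two checks (image, and the contact geometry θ≈0.085) say about 0.05–0.07 rad remain. I'll press and drag again.

Request:
{"op": "play_rows", "data": {"plan": [{"fingers": 0.0, "delta_pos": [0, 0, 1], "turn": 0}, {"fingers": 0.0, "delta_pos": [0, 0, 1], "turn": 0}, {"fingers": 0.0, "delta_pos": [0, 0, 1], "turn": 0}, {"fingers": 0.0, "delta_pos": [0, 0, 0], "turn": 0}]}}

```text
t: 21.65
position: [0.5013, -0.2042, 0.1743]
tool_rot: [0.002, 0.749, 0.663, -0.001]
wrist_force: [-5.0, -4.6, 15.1]
gripper_width: 0.0193
```

Request:
{"op": "play_rows", "data": {"plan": [{"fingers": 0.0, "delta_pos": [-2, 0, 1], "turn": 0}, {"fingers": 0.0, "delta_pos": [-2, 0, 0], "turn": 0}, {"fingers": 0.0, "delta_pos": [-2, 0, 0], "turn": 0}, {"fingers": 0.0, "delta_pos": [0, 0, 0], "turn": 0}]}}

```text
t: 22.05
position: [0.5003, -0.2089, 0.1721]
tool_rot: [0.001, 0.749, 0.663, 0.0]
wrist_force: [-2.1, -0.8, 8.5]
gripper_width: 0.0199
```

Request:
{"op": "play_rows", "data": {"plan": [{"fingers": 0.0, "delta_pos": [0, 0, -0.5], "turn": 0}, {"fingers": 0.0, "delta_pos": [0, 0, 0], "turn": 0}, {"fingers": 0.0, "delta_pos": [0, 0, 0], "turn": 0}, {"fingers": 0.0, "delta_pos": [0, 0, 0], "turn": 0}, {"fingers": 0.0, "delta_pos": [0, 0, 0], "turn": 0}, {"fingers": 0.0, "delta_pos": [0, 0, 0], "turn": 0}, {"fingers": 0.0, "delta_pos": [0, 0, 0], "turn": 0}, {"fingers": 0.0, "delta_pos": [0, 0, 0], "turn": 0}, {"fingers": 0.0, "delta_pos": [0, 0, 0], "turn": 0}, {"fingers": 0.0, "delta_pos": [0, 0, 0], "turn": 0}]}}

```text
t: 23.05
position: [0.5004, -0.2087, 0.1722]
tool_rot: [0.0, 0.749, 0.663, -0.0]
wrist_force: [-1.1, -1.1, 5.5]
gripper_width: 0.0199
```

```bash
python3 -c "
from h import *
need(.5026,-.1907,.1793,1.45)
im=np.mean([viewer.camera('scene') for _ in range(6)],axis=0).astype(np.uint8)
crop(im,185,150,245,195,12,'s11.png')"
```

```text
t 23.05 pos [ 0.5004 -0.2087  0.1722] psi 1.4497 d_tool mm [18.1213  0.0587 -7.1214] turn -0.00026069968534647714 F [-1.0939 -1.0876  5.4949] w 0.0199 q6 1.1620974709889713
```

View pics/s11.png

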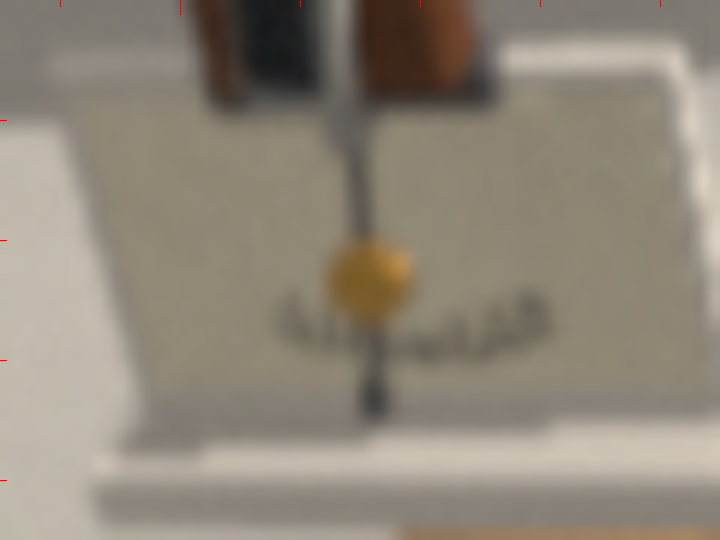

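Run:
```python
from ang import *
meas([(370,281),(374,400),(355,160),(363,225),(375,350),(375,385),(373,415)],12,[185,150],1.45,[.5004,-.2087,.15])
im=cv2.imread('pics/s11.png').astype(float)
g=im.sum(2)
for y in list(range(150,232,10))+list(range(330,420,8)):
    r=g[y-3:y+4,330:420].mean(0);w=np.clip(np.percentile(r,70)-25-r,0,None);print(y,round(330+(w*np.arange(90)).sum()/max(w.sum(),1),1),round(w.max()))
b=(im[:,:,2]-im[:,:,0]);m=(b[230:330,300:440]>50);ys,xs=np.nonzero(m);print("bob",xs.mean()+300,ys.mean()+230)
```

```text
0.005 rel. first, mm (y,z): [[0.0, 0.0], [-2.0, -28.4], [-0.3, 27.6], [-0.2, 12.9], [-0.6, -16.3], [-1.4, -24.7], [-2.6, -32.1]]
0.008 rel. first, mm (y,z): [[0.0, 0.0], [-2.0, -28.3], [-0.3, 27.5], [-0.2, 12.8], [-0.6, -16.2], [-1.4, -24.6], [-2.6, -31.9]]
150 352.1 96
160 355.0 105
170 357.0 112
180 358.1 108
190 359.0 102
200 359.7 100
210 360.3 103
220 360.8 109
230 361.5 108
330 369.0 57
338 370.6 46
346 375.8 42
354 377.1 48
362 375.8 66
370 374.1 98
378 373.3 124
386 373.3 142
394 373.8 156
402 374.3 153
410 374.4 124
418 373.1 67
bob 371.64918458117126 278.9936990363232
```

The pointer is ~1.5 mm short of the tab's middle. That is inside tolerance, but I'll nudge it a little closer.

Request:
{"op": "play_rows", "data": {"plan": [{"fingers": 0.0, "delta_pos": [0, 0, 0.8], "turn": 0}, {"fingers": 0.0, "delta_pos": [-1, 0, 0.2], "turn": 0}, {"fingers": 0.0, "delta_pos": [-1, 0, 0], "turn": 0}, {"fingers": 0.0, "delta_pos": [0, 0, 0], "turn": 0}, {"fingers": 0.0, "delta_pos": [0, 0, 0], "turn": 0}, {"fingers": 0.0, "delta_pos": [0, 0, 0], "turn": 0}, {"fingers": 0.0, "delta_pos": [0, 0, 0], "turn": 0}, {"fingers": 0.0, "delta_pos": [0, 0, 0], "turn": 0}, {"fingers": 0.0, "delta_pos": [0, 0, 0], "turn": 0}, {"fingers": 0.0, "delta_pos": [0, 0, 0], "turn": 0}, {"fingers": 0.0, "delta_pos": [0, 0, 0], "turn": 0}, {"fingers": 0.0, "delta_pos": [0, 0, 0], "turn": 0}]}}

```text
t: 24.55
position: [0.5001, -0.2105, 0.1713]
tool_rot: [0.0, 0.749, 0.663, 0.0]
wrist_force: [-2.1, 0.0, 6.9]
gripper_width: 0.0196
```

```bash
python3 -c "
from h import *
need(.5026,-.1907,.1793,1.45)
im=np.mean([viewer.camera('scene') for _ in range(8)],axis=0).astype(np.uint8)
np.save('f.npy',im)
crop(im,185,150,245,195,12,'s12.png')
im=cv2.imread('pics/s12.png').astype(float)
g=im.sum(2)
for y in list(range(150,232,10))+list(range(330,420,8)):
    r=g[y-3:y+4,330:420].mean(0);w=np.clip(np.percentile(r,70)-25-r,0,None);print(y,round(330+(w*np.arange(90)).sum()/max(w.sum(),1),1),round(w.max()))
b=(im[:,:,2]-im[:,:,0]);m=(b[230:330,300:440]>50);ys,xs=np.nonzero(m);print('bob',xs.mean()+300,ys.mean()+230)
"
```

```text
t 24.55 pos [ 0.5001 -0.2105  0.1713] psi 1.4498 d_tool mm [19.9836  0.0901 -8.0418] turn -0.0001938228559499322 F [-2.0813  0.0425  6.9032] w 0.0196 q6 1.1586773878031928
150 345.4 88
160 346.4 99
170 347.8 106
180 349.0 102
190 350.6 95
200 353.0 97
210 354.7 99
220 356.5 101
230 357.4 101
330 359.9 94
338 363.1 80
346 366.3 64
354 370.1 53
362 372.5 59
370 372.4 85
378 371.4 110
386 371.1 136
394 371.6 153
402 372.4 150
410 373.0 138
418 373.1 106
bob 366.66013071895424 282.7545388525781
```

View pics/s12.png

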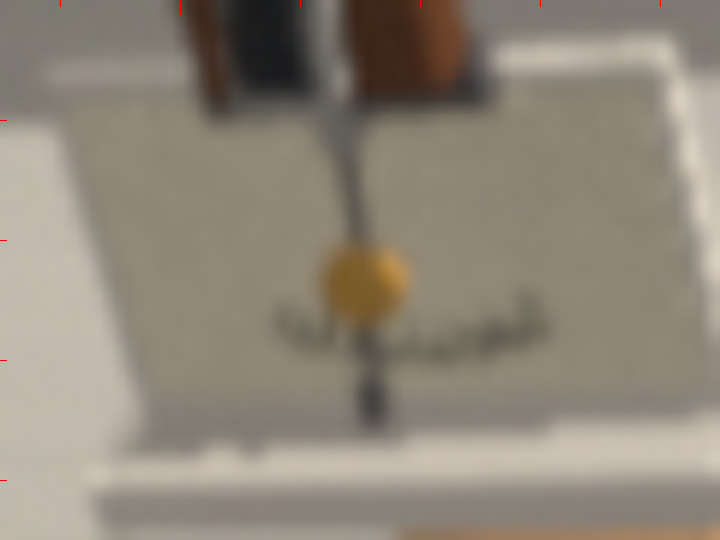

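Run:
```python
from ang import *
meas([(366.7,282.8),(372,396),(346.4,160),(351,190),(357.4,230),(368,348)],12,[185,150],1.45,[.5001,-.2105,.15])
# predicted plumb line in crop px through tab
E=ext('scene');n=np.array([np.sin(1.45),-np.cos(1.45),0])
for off in (.006,):
    piv=np.array([.5001,-.2105,.1713+.0187-.0 ])+n*off
    for z in (0,-.03,-.058,-.064): pass
c,d=ray(E,[np.array((372,396))/12+[185,150]]);o=np.array([.5001,-.2105,.15])+n*.006
X=c+d[0]*(((o-c)@n)/(d[0]@n));print(X,(proj(E,[X+[0,0,k] for k in (0,.01,.028,.045,.06)])-[185,150])*12)
```

```text
0.005 rel. first, mm (y,z): [[0.0, 0.0], [-1.6, -27.0], [-1.3, 27.9], [-1.1, 21.2], [-0.7, 12.1], [-1.3, -15.5]]
0.008 rel. first, mm (y,z): [[0.0, 0.0], [-1.6, -26.8], [-1.3, 27.8], [-1.1, 21.1], [-0.7, 12.1], [-1.3, -15.4]]
[ 0.5068 -0.2048  0.1007] [[372.     396.    ]
 [367.2227 354.0972]
 [358.4916 277.3509]
 [350.0868 203.27  ]
 [342.5398 136.5795]]
```

The tab now sits on the plumb line of the rod and tip to within ~0.6 mm (1.6 mm if judged by the bob). Contact is about 10 N. One last check of the nip and surroundings.

```bash
python3 -c "
from h import *
im=np.load('f.npy');crop(im,170,140,300,240,6,'s13.png')
need(.5,-.21,.17,1.45)
im=viewer.camera('side');crop(im,170,150,430,400,3,'s14.png')"
```

```text
t 24.95 pos [ 0.5001 -0.2105  0.1712] psi 1.4498 d_tool mm [ 0.5236 -0.1754  1.243 ] turn -0.00017193665213954823 F [-2.1278 -1.2771  6.6507] w 0.0195 q6 1.1586568532166133
```

View pics/s13.png

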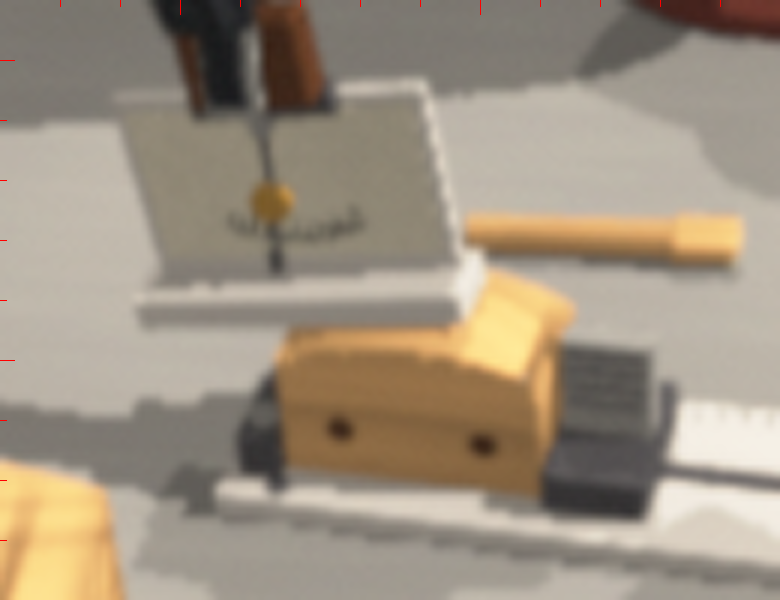

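View pics/s14.png

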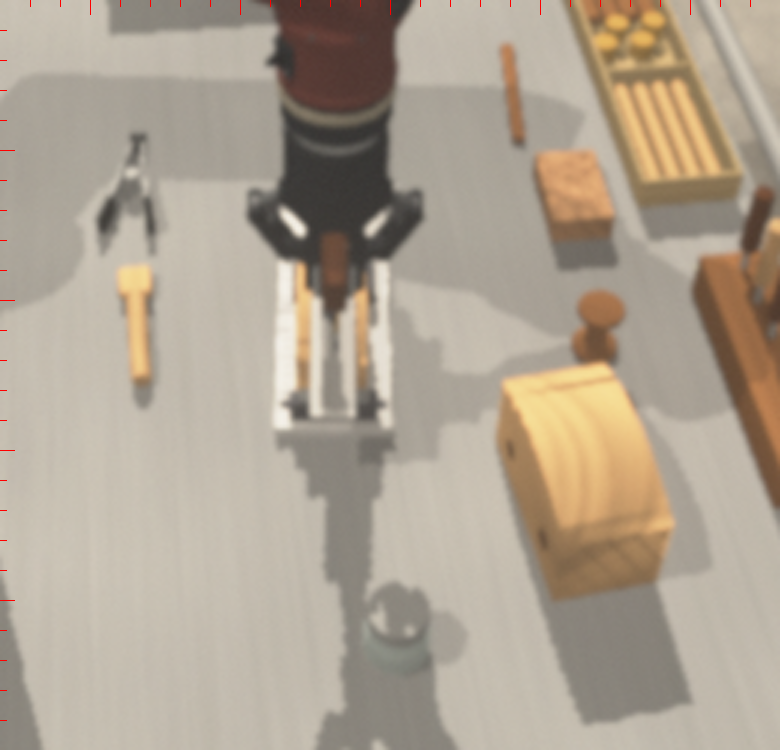

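```bash
python3 -c "
from h import *
need(.5,-.21,.17,1.45)
print(robot.job_done())"
```

```text
t 25.00 pos [ 0.5001 -0.2105  0.1713] psi 1.4498 d_tool mm [ 0.5318 -0.1886  1.2595] turn -0.0002044227867032955 F [-2.6311 -0.7959  8.0481] w 0.0198 q6 1.1586828036327408
the job is handed in; nothing more can be done
None
```

I handed the job in at t = 25.0 s with the gauge still held on the crown; the hand-in reported no verdict.

**What I did:** I gripped the fin and slid the stop about 68 mm until the block seated firmly against the fixed stop (27 N push). I then lifted the gauge by its handle with the dial facing away from the robot. The tool cannot tilt, so I pressed the foot on the crown and dragged it towards the fixed stop until it had turned in the pads to the set tab, at about 0.15 rad.

**Last checks:**
- **Nip:** the pictures show no visible gap at either end of the block.
- **Contact force:** about 10–11 N on the crown, worked out from the wrist force less the gauge's weight.
- **Contact point:** about 30 mm from the middle of the foot, within the 50 mm allowed.
- **Pointer:** settled. The rod and tip put it about 0.6 mm from the middle of the tab.
- **Bystanders:** none I could see in the last side view had moved; the ring was out of that picture.

**Disagreement:** the pointer's bob put the gap at about 1.6 mm, against 0.6 mm from the rod and tip. Both are under the 2.5 mm limit.

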